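# Move the spice jars to the new rack in the same order

## Robot

A 6-joint arm with a two-finger parallel gripper is mounted at the origin on a cart in front of the work surface, level with it; the furniture and walls round the work are solid. World frame = base frame: x ahead of the robot, y to its left, z up, the work surface at z = 0. Lengths are in m, angles in rad, forces in N, time in s.
With the tool pointing down it reaches from about 0.35 to 0.8 m from the base axis. Payload 7.3 kg.
Tool frame: the origin (TCP) lies between the finger pads; the fingertips stand 25 mm ahead of it and the grasp point (between the pads) lies 6 mm ahead of it (r.tip_extent is the distance from the TCP to the fingertips, in m); z points along the fingers, y is the line along which they close (so a half turn about z gives the same grasp; the last joint's range is limited). The gripper opens to 85 mm and grips with 20 to 120 N. Pads are 22 mm wide; open, the fingers measure 114 mm over their backs; the gripper's body (76 mm by 85 mm) begins 54 mm behind the grasp point. The pads swing forward as they close: fully open they stand 13 mm farther back than shut.
Start: joints at [1.056, 0.342, 1.524, -0, 1.275, -0.146], TCP at [0.189, 0.49, 0.256] pointing down, gripper open.
Joint ranges: [-2.53, 2.53], [-0.77, 2.02], [0.04, 2.7], [-1, 4.14], [0.28, 2.66], [-3.11, 3.11]. Speed limits (rad/s): [2.57, 2.57, 3.14, 3.14, 3.14, 3.14].

## Interface

Orientations are given as a unit quaternion [x, y, z, w].
In Python, from workcell import r, command_gripper, optics gives the robot as it stands. The module is installed in compiled form; this text tells all that it offers. Calls block until the motion is done:
- r.reach(position, orientation): joint-space move of the TCP to a pose.
- r.move_straight(position, orientation=None, speed=0.15, max_force=None): straight line of the TCP; orientation=None keeps the orientation; speed is the mean speed in m/s. With max_force (N) it stops when the force on the tool has changed by that much, and returns True; else False.
- r.movej(angles): joint-space move.
- command_gripper(opening, force=None): finger opening in m; force is the grip in N (None keeps the last); returns when the fingers have stopped.
- r.hold(seconds).
- r.solve_ik(position, orientation): joint angles nearest the present ones, or None.
- r.read_state(): the state.
- optics.get_image(name): name is "scene" or "top"; returns (picture, depth): 400x640x3 uint8, red, green, blue; 400x640 float32, m along the optical axis (not along the pixel's ray), 0 where there is no reading.
- optics.camera_model(name): a dict with "K" (3x3 intrinsics, pixels), "k1" (the pictures are not rectified: a ray, as slopes to the right and down, at radius r is drawn at 1 + k1 r^2 times it, then the intrinsics apply), "R" (3x3) and "t" (3): a world point X has camera coordinates R X + t. Camera axes: x right, y down, z forward; pixel columns grow to the right and rows downward; lengths in m; the calibration is good to about 2 mm. A picture is of the moment at which its call begins. camera_model takes no time and is no camera call.
A pose or a line that the arm cannot do raises r.PlanningError and nothing moves.
- r.finish_job(): hands the job in; it is judged then, once.
The state is a dict: "time_s": time; "joint_positions": joint angles; "dq": joint speeds; "tau": joint torques, N m; "eef_pos": TCP position; "eef_rot": TCP orientation; "contact_force": force on the tool from outside, world axes, zero at the start; "torque": the same for the moment, N m; "grip_width": finger opening in m; "grip_force": force on a finger pad.
Only numpy, scipy, OpenCV 4.12 (cv2) and the standard library are available. Lean on these libraries where they do the work, as an engineer would, in place of code of your own. Each camera call takes 0.05 s, during which the arm holds its last target. There are 200 camera calls.

## Task

Move all four spice jars from the old dark wooden rack into the new white rack, one in each pocket, keeping their order as counted from the blue knob: the jar that stands next to the blue knob of the old rack goes next to the blue knob of the new rack, and so on to the far end. Stand every jar upright on the floor of its pocket without tipping any over, and let go of them all.

Things in the scene. Friction and masses are not known exactly. Their poses are not given: they have to be found in the camera images.
- old_rack: OLD rack, fixed, 295 (y) x 82 (x) mm: dark wood, 12 mm base board, side rails 37 mm high, 3 dividers 32 mm high, end panels 50 mm high; blue ball knob (top 79 mm) on its +y end. Origin: centre of underside, on the worktop; z up. Pockets at x=0, y=+0.105 (by the knob), +0.035, -0.035, -0.105 m, each 65 x 66 mm, floor 12 mm up. Each pocket starts with a cork pad and a jar.
- new_rack: NEW rack, fixed, 295 (y) x 82 (x) mm: white, 12 mm base board, side rails 37 mm high, 3 dividers 32 mm high, end panels 50 mm high; blue ball knob (top 79 mm) on its +y end. Origin: centre of underside, on the worktop; z up. Pockets at x=0, y=+0.105 (by the knob), +0.035, -0.035, -0.105 m, each 65 x 66 mm, floor 12 mm up. Starts empty, no pads; turned about half a turn from the old rack.
- jar_white: Upright closed spice jar with a white cap (green-labelled body), 41 mm across, 99 mm high, about 0.11 kg. Cap is the top 20 mm. Origin: centre of its underside; z up. It stands at the start on a cork pad in the old rack, its underside 16 mm above the worktop.
- pad_white: Round cork pad, 56 mm across, 4 mm thick, fixed in the old rack under the place where the white-capped jar stood at the start (so it keeps showing that jar's first place). All four pads look alike. Origin: centre of its underside.
- jar_red: Upright closed spice jar with a red cap (clear, paper-labelled body), 46 mm across, 104 mm high, about 0.11 kg. Cap is the top 20 mm. Origin: centre of its underside; z up. It stands at the start on a cork pad in the old rack, its underside 16 mm above the worktop.
- pad_red: Round cork pad, 56 mm across, 4 mm thick, fixed in the old rack under the place where the red-capped jar stood at the start (so it keeps showing that jar's first place). All four pads look alike. Origin: centre of its underside.
- jar_gold: Upright closed spice jar with a gold cap (pinkish, slightly square body), 43 mm across, 103 mm high, about 0.11 kg. Cap is the top 20 mm. Origin: centre of its underside; z up. It stands at the start on a cork pad in the old rack, its underside 16 mm above the worktop.
- pad_gold: Round cork pad, 56 mm across, 4 mm thick, fixed in the old rack under the place where the gold-capped jar stood at the start (so it keeps showing that jar's first place). All four pads look alike. Origin: centre of its underside.
- jar_black: Upright closed spice jar with a black cap (the cap has a grey-white patch on top; clear, pale-labelled body), 40 mm across, 102 mm high, about 0.11 kg. Cap is the top 20 mm. Origin: centre of its underside; z up. It stands at the start on a cork pad in the old rack, its underside 16 mm above the worktop.
- pad_black: Round cork pad, 56 mm across, 4 mm thick, fixed in the old rack under the place where the black-capped jar stood at the start (so it keeps showing that jar's first place). All four pads look alike. Origin: centre of its underside.
Not all that is in view belongs to the job. What is shaped like the jar_red but pink or purple is not meant.

How it is judged:
At the end, for the whole second after the job is handed in: Every jar stands in the new rack's pocket with the same number from the blue knob as the pocket of the old rack that it came from: within 14 mm of the pocket's centre along the rack and 15 mm across, its underside within 4 mm of the pocket floor, tilted less than 0.1 rad, at rest and released (((y of pad_white in the frame of old_rack between 0.085 and 0.125 m and y of jar_white in the frame of new_rack between 0.091 and 0.119 m) or (y of pad_white in the frame of old_rack between 0.015 and 0.055 m and y of jar_white in the frame of new_rack between 0.021 and 0.049 m) or (y of pad_white in the frame of old_rack between -0.055 and -0.015 m and y of jar_white in the frame of new_rack between -0.049 and -0.021 m) or (y of pad_white in the frame of old_rack between -0.125 and -0.085 m and y of jar_white in the frame of new_rack between -0.119 and -0.091 m)) and x of jar_white in the frame of new_rack between -0.015 and 0.015 m and z of jar_white in the frame of new_rack between 0.008 and 0.016 m and angle between each of jar_white, jar_red, jar_gold, jar_black's own z axis and vertical below 0.1 rad and linear speed of each of jar_white, jar_red, jar_gold, jar_black below 0.02 m/s and ((y of pad_red in the frame of old_rack between 0.085 and 0.125 m and y of jar_red in the frame of new_rack between 0.091 and 0.119 m) or (y of pad_red in the frame of old_rack between 0.015 and 0.055 m and y of jar_red in the frame of new_rack between 0.021 and 0.049 m) or (y of pad_red in the frame of old_rack between -0.055 and -0.015 m and y of jar_red in the frame of new_rack between -0.049 and -0.021 m) or (y of pad_red in the frame of old_rack between -0.125 and -0.085 m and y of jar_red in the frame of new_rack between -0.119 and -0.091 m)) and x of jar_red in the frame of new_rack between -0.015 and 0.015 m and z of jar_red in the frame of new_rack between 0.008 and 0.016 m and ((y of pad_gold in the frame of old_rack between 0.085 and 0.125 m and y of jar_gold in the frame of new_rack between 0.091 and 0.119 m) or (y of pad_gold in the frame of old_rack between 0.015 and 0.055 m and y of jar_gold in the frame of new_rack between 0.021 and 0.049 m) or (y of pad_gold in the frame of old_rack between -0.055 and -0.015 m and y of jar_gold in the frame of new_rack between -0.049 and -0.021 m) or (y of pad_gold in the frame of old_rack between -0.125 and -0.085 m and y of jar_gold in the frame of new_rack between -0.119 and -0.091 m)) and x of jar_gold in the frame of new_rack between -0.015 and 0.015 m and z of jar_gold in the frame of new_rack between 0.008 and 0.016 m and ((y of pad_black in the frame of old_rack between 0.085 and 0.125 m and y of jar_black in the frame of new_rack between 0.091 and 0.119 m) or (y of pad_black in the frame of old_rack between 0.015 and 0.055 m and y of jar_black in the frame of new_rack between 0.021 and 0.049 m) or (y of pad_black in the frame of old_rack between -0.055 and -0.015 m and y of jar_black in the frame of new_rack between -0.049 and -0.021 m) or (y of pad_black in the frame of old_rack between -0.125 and -0.085 m and y of jar_black in the frame of new_rack between -0.119 and -0.091 m)) and x of jar_black in the frame of new_rack between -0.015 and 0.015 m and z of jar_black in the frame of new_rack between 0.008 and 0.016 m); the robot touches nothing.
It fails at once if the white-capped jar is tipped over (more than 35 degrees) (angle between jar_white's own z axis and vertical above 0.61 rad).
It fails at once if the red-capped jar is tipped over (more than 35 degrees) (angle between jar_red's own z axis and vertical above 0.61 rad).
It fails at once if the gold-capped jar is tipped over (more than 35 degrees) (angle between jar_gold's own z axis and vertical above 0.61 rad).
It fails at once if the black-capped jar is tipped over (more than 35 degrees) (angle between jar_black's own z axis and vertical above 0.61 rad).
It also fails if it takes over 102 s, if anything falls off the work surface, if the arm or the gripper's body presses on something with over 40 N, if the wrist force passes 120 N, or if a joint passes its speed limit or range.

## Working session

There is one attempt and no reset: what is moved stays moved. The work goes in short steps, each a Python script; the robot and the scene stay as the last script left them, time stands still between calls to the robot, and variables do not carry over. Pictures are saved under pics/ and viewed, at most 14 in all, crops included, and the job is handed in when it is done.

```bash
mkdir -p pics
cat > h.py <<'E'
import numpy as np, cv2
from workcell import r, command_gripper, optics
def grab(name):
    im,d=optics.get_image(name); return im,d,optics.camera_model(name)
def pts(d,m):
    "world point of every pixel from depth (HxWx3)"
    h,w=d.shape; u,v=np.meshgrid(np.arange(w,dtype=float),np.arange(h,dtype=float))
    K=np.array(m["K"]); s=rays(np.stack([u,v],-1).reshape(-1,2),m)
    X=np.c_[s,np.ones(len(s))]*d.reshape(-1,1)
    return ((X-m["t"])@np.array(m["R"])).reshape(h,w,3)
def rays(uv,m):
    return cv2.undistortPoints(np.asarray(uv,float).reshape(-1,1,2),np.array(m["K"],float),np.array([m["k1"],0,0,0,0.])).reshape(-1,2)
def onplane(uv,z,m):
    R=np.array(m["R"]); s=rays(uv,m); D=np.c_[s,np.ones(len(s))]@R; C=-R.T@np.array(m["t"])
    return C+D*((z-C[2])/D[:,2])[:,None]
E
python3 - <<'E'
from h import *
for n in("top","scene"):
    im,d,m=grab(n); cv2.imwrite(f"pics/{n}0.png",im[:,:,::-1]); np.savez(n+"0.npz",im=im,d=d)
    print(n,m["k1"],np.round(-np.array(m["R"]).T@m["t"],3),np.round(m["R"],2).tolist(),(d>0).mean())
print(r.read_state()["time_s"],r.read_state()["eef_rot"])
E
```

```text
top -0.05463544367326453 [ 0.406 -0.072  0.935] [[-0.04, -1.0, 0.0], [-0.97, 0.04, -0.22], [0.22, -0.01, -0.98]] 0.99596875
scene 0.0010636129748226512 [0.182 0.517 0.752] [[-0.81, -0.58, 0.0], [-0.41, 0.57, -0.71], [0.41, -0.58, -0.7]] 0.99608984375
0.1 [ 1.83335758e-01  9.83050120e-01 -6.47316264e-04 -2.05647476e-04]
```

View pics/top0.png

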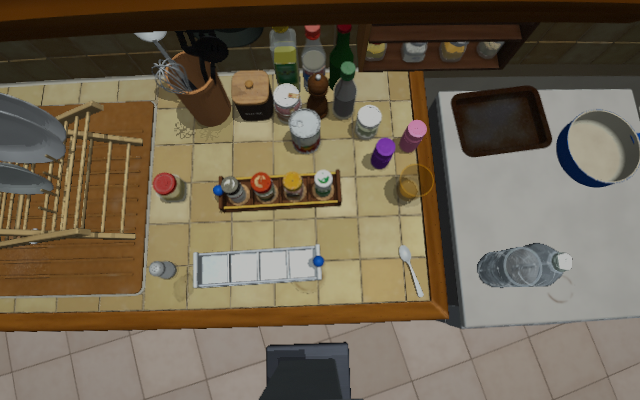

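View pics/scene0.png

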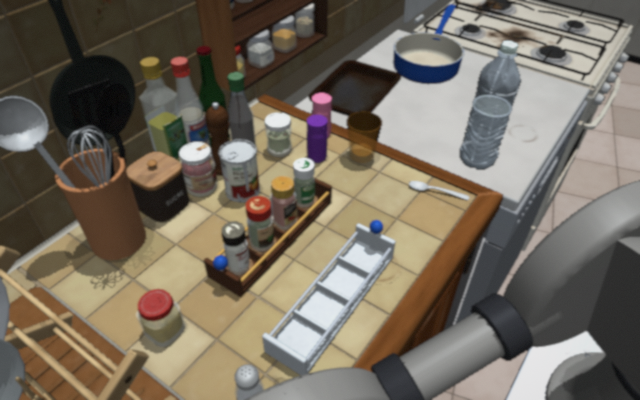

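The top view shows the old rack's knob at (218,190), with the jars in order black (229,185), red (262,183), gold (293,183) and white (323,180). The new rack is at about (258,267), with its knob at the right end (318,262).

```bash
cat >> h.py <<'E'
def ring(P,m,lo,hi,box):
    x0,x1,y0,y1=box
    return (P[...,2]>lo)&(P[...,2]<hi)&(P[...,0]>x0)&(P[...,0]<x1)&(P[...,1]>y0)&(P[...,1]<y1)
def rect(p):
    c,s,a=cv2.minAreaRect(p.astype(np.float32)); b=cv2.boxPoints((c,s,a))
    e=[b[1]-b[0],b[2]-b[1]]; e=max(e,key=np.linalg.norm)
    return np.round(c,4),np.round(s,4),np.degrees(np.arctan2(e[1],e[0]))%180
E
python3 - <<'E'
from h import *
for n in("top","scene"):
    z=np.load(n+"0.npz"); im,d=z["im"],z["d"]; m=optics.camera_model(n); P=pts(d,m)
    hsv=cv2.cvtColor(im,cv2.COLOR_RGB2HSV)
    blue=((hsv[...,0]>100)&(hsv[...,0]<125)&(hsv[...,1]>150)&(hsv[...,2]>80)&(P[...,2]>.03)&(P[...,2]<.1)&(P[...,0]<.7)&(abs(P[...,1])<.4)).astype(np.uint8)
    k,l,s,c=cv2.connectedComponentsWithStats(blue)
    for i in range(1,k):
        if s[i,4]>15: q=P[l==i]; print(n,"knob",c[i].round(1),s[i,4],np.median(q,0).round(4))
    if n=="top":
        w=P[267,258]; print("new floor",w, "table",P[240,225],P[300,240])
        for nm,uv in dict(black=(229,185),red=(262,183),gold=(293,183),white=(323,180)).items():
            print(nm,P[uv[1],uv[0]].round(3))
    # jar tops
    tops=((P[...,2]>.105)&(P[...,2]<.128)&(P[...,0]>.35)&(P[...,0]<.6)&(abs(P[...,1])<.35)).astype(np.uint8)
    k,l,s,c=cv2.connectedComponentsWithStats(tops)
    for i in range(1,k):
        if s[i,4]>40:
            q=P[l==i]; (cc,rr)=cv2.minEnclosingCircle(q[:,:2].astype(np.float32)); print(n,"top",c[i].round(0),s[i,4],q.mean(0).round(4),np.round(cc,4),round(rr,4), hsv[l==i].mean(0).round())
    wh=((hsv[...,1]<60)&(hsv[...,2]>120)&(P[...,2]>.004)&(P[...,2]<.06)&(P[...,0]>.15)&(P[...,0]<.45)&(abs(P[...,1])<.35)).astype(np.uint8)
    k,l,s,c=cv2.connectedComponentsWithStats(wh); i=1+s[1:,4].argmax(); q=P[l==i]
    print(n,"new all",rect(q[:,:2]),"rim",rect(q[q[:,2]>.026][:,:2]), np.percentile(q[:,2],[5,50,95]).round(4))
E
```

```text
top knob [217.3 189.8] 69 [0.639  0.1614 0.0755]
top knob [318.  260.5] 80 [ 0.4681 -0.0673  0.0759]
new floor [0.46103783 0.07426786 0.02870689] table [ 0.53141185  0.1605048  -0.00112296] [0.38623103 0.12190148 0.00120959]
black [0.638 0.124 0.118]
red [0.64  0.051 0.119]
gold [ 0.637 -0.018  0.118]
white [ 0.643 -0.085  0.115]
top new all (array([0.4346, 0.0739]), array([0.0309, 0.2897]), np.float32(90.11746)) rim (array([0.4358, 0.0737]), array([0.0295, 0.2897]), np.float32(90.75282)) [0.0091 0.0127 0.0463]
scene knob [375.9 226.4] 104 [ 0.4649 -0.0594  0.0744]
scene knob [220.1 262.1] 135 [0.6366 0.1678 0.0743]
scene new all (array([0.4347, 0.0806]), array([0.0312, 0.2878]), np.float32(90.28265)) rim (array([0.4343, 0.0806]), array([0.0312, 0.2879]), np.float32(90.11671)) [0.0086 0.0129 0.0482]
```

Run:
```python
from h import *
for n in("top","scene"):
    z=np.load(n+"0.npz"); im,d=z["im"],z["d"]; m=optics.camera_model(n); P=pts(d,m)
    hsv=cv2.cvtColor(im,cv2.COLOR_RGB2HSV)
    tops=((P[...,2]>.108)&(P[...,2]<.128)&(P[...,0]>.58)&(P[...,0]<.70)&(P[...,1]>-.13)&(P[...,1]<.18)).astype(np.uint8)
    k,l,s,c=cv2.connectedComponentsWithStats(tops)
    for i in range(1,k):
        if s[i,4]>40:
            q=P[l==i]; zt=np.percentile(q[:,2],90); q=q[q[:,2]>zt-.006]; (cc,rr)=cv2.minEnclosingCircle(q[:,:2].astype(np.float32)); print(n,"top",c[i].round(0),s[i,4],zt.round(4),q.mean(0).round(4),np.round(cc,4),round(rr,4), hsv[l==i].mean(0).round())
    wh=((hsv[...,1]<70)&(hsv[...,2]>90)&(P[...,2]>.004)&(P[...,2]<.06)&(P[...,0]>.38)&(P[...,0]<.56)&(P[...,1]>-.12)&(P[...,1]<.26)).astype(np.uint8)
    k,l,s,c=cv2.connectedComponentsWithStats(wh); i=1+s[1:,4].argmax(); q=P[l==i]
    print(n,"new all",rect(q[:,:2]),"rim",rect(q[q[:,2]>.028][:,:2]),"rimonly",rect(q[(q[:,2]>.03)&(q[:,2]<.041)][:,:2]))
    rk=((P[...,2]>.025)&(P[...,2]<.056)&(P[...,0]>.57)&(P[...,0]<.71)&(P[...,1]>-.15)&(P[...,1]<.2)).astype(np.uint8)
    k,l,s,c=cv2.connectedComponentsWithStats(rk); i=1+s[1:,4].argmax(); print(n,"old",rect(P[l==i][:,:2]))
    q=im[150:300,140:360] if n=="top" else im[170:380,180:420]
    cv2.imwrite(f"pics/{n}_crop.png",cv2.resize(q[:,:,::-1],None,fx=800/q.shape[1] if n=="top" else 2.8,fy=800/q.shape[1] if n=="top" else 2.8))
```

```text
top top [322. 179.] 262 0.1166 [ 0.646  -0.0836  0.1147] [ 0.6466 -0.0834] 0.0206 [ 45.  21. 167.]
top top [261. 182.] 334 0.121 [0.6418 0.0536 0.1191] [0.6424 0.0538] 0.0227 [  9. 189. 147.]
top top [292. 181.] 277 0.1198 [ 0.6432 -0.0156  0.1181] [ 0.6429 -0.0155] 0.0213 [ 22. 188. 164.]
top top [230. 185.] 257 0.1188 [0.6387 0.1234 0.1171] [0.6392 0.1242] 0.0203 [ 27.  36. 106.]
top new all (array([0.4632, 0.075 ]), array([0.0817, 0.2921]), np.float32(91.71827)) rim (array([0.4639, 0.075 ]), array([0.0808, 0.292 ]), np.float32(91.854836)) rimonly (array([0.464, 0.074]), array([0.0808, 0.2814]), np.float32(91.84471))
top old (array([0.6431, 0.0199]), array([0.0809, 0.2922]), np.float32(91.38986))
scene top [303. 166.] 283 0.1172 [ 0.6466 -0.0809  0.1154] [ 0.6475 -0.0831] 0.0222 [ 82.  14. 197.]
scene top [282. 185.] 365 0.1206 [ 0.6439 -0.0117  0.1189] [ 0.6447 -0.0128] 0.0223 [ 19. 148. 173.]
scene top [257. 207.] 464 0.1213 [0.6426 0.0584 0.1198] [0.6437 0.0571] 0.0235 [  6. 165. 154.]
scene top [232. 231.] 403 0.1195 [0.6394 0.1278 0.118 ] [0.6404 0.126 ] 0.0211 [ 25.  36. 117.]
scene new all (array([0.4641, 0.0775]), array([0.0834, 0.2967]), np.float32(91.859406)) rim (array([0.4638, 0.0773]), array([0.0831, 0.296 ]), np.float32(91.73066)) rimonly (array([0.4643, 0.0789]), array([0.0825, 0.2924]), np.float32(91.81546))
scene old (array([0.6429, 0.0225]), array([0.0824, 0.2965]), np.float32(90.499985))
```

View pics/top_crop.png

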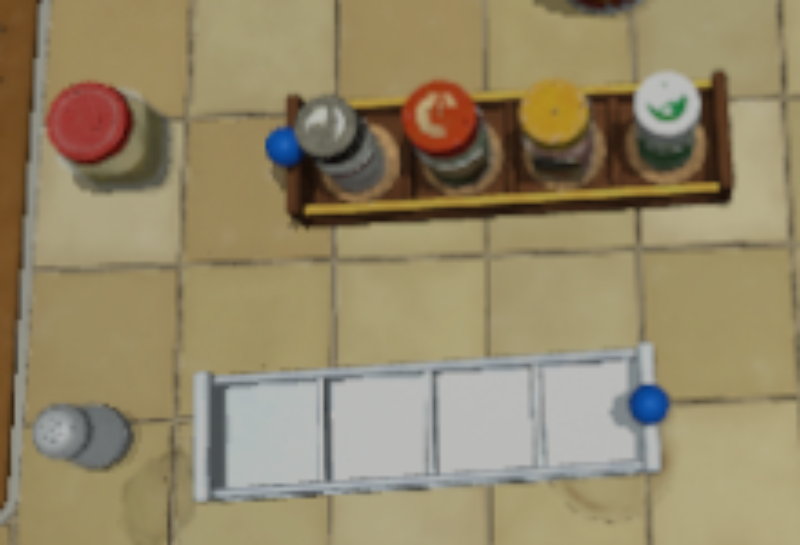

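```bash
cat >> h.py <<'E'
C=np.array([.464,.0762]); A=np.radians(271.8); U=np.array([np.cos(A),np.sin(A)])
JAR=dict(black=((.640,.1251),.102,.105),red=((.643,.0555),.104,.035),gold=((.6438,-.014),.103,-.035),white=((.647,-.0833),.099,-.105))
def quat(a): a=np.radians(a); return [np.cos(a),np.sin(a),0,0]
E
python3 - <<'E'
from h import *
z=np.load("top0.npz"); m=optics.camera_model("top"); P=pts(z["d"],m)
for n in("top","scene"):
    P=pts(np.load(n+"0.npz")["d"],optics.camera_model(n))
    q=P[(P[...,2]>.06)&(P[...,0]>.675)&(P[...,0]<.8)&(P[...,1]>-.14)&(P[...,1]<.2)]
    for y in np.arange(-.14,.2,.03):
        s=q[abs(q[:,1]-y-.015)<.015]
        if len(s): print(n,round(y,2),"minx",np.percentile(s[:,0],1).round(3),"maxz",s[:,2].max().round(3))
for a in(45.9,135.9):
    for n,(p,h,y) in JAR.items():
        for zz in(.09,.25):
            for xy in(p,C+U*y):
                s=r.solve_ik([*xy,zz],quat(a)); print(a,n,zz,None if s is None else np.round(s,2))
E
```

```text
top -0.11 minx 0.775 maxz 0.111
top -0.08 minx 0.747 maxz 0.112
top -0.05 minx 0.747 maxz 0.113
top -0.02 minx 0.76 maxz 0.111
scene -0.11 minx 0.778 maxz 0.109
scene -0.08 minx 0.749 maxz 0.112
scene -0.05 minx 0.748 maxz 0.112
scene -0.02 minx 0.758 maxz 0.111
45.9 black 0.09 [ 0.08  0.73  1.34 -0.    1.07  0.04]
45.9 black 0.09 [-0.23  0.46  1.89 -0.    0.8  -0.26]
45.9 black 0.25 [ 0.08  0.59  1.14 -0.    1.41  0.04]
45.9 black 0.25 [-0.23  0.24  1.68 -0.    1.22 -0.26]
45.9 red 0.09 [-0.03  0.72  1.37 -0.    1.06 -0.06]
45.9 red 0.09 [-0.08  0.45  1.89 -0.    0.79 -0.11]
45.9 red 0.25 [-0.03  0.57  1.17 -0.    1.4  -0.06]
45.9 red 0.25 [-0.08  0.24  1.69 -0.    1.21 -0.11]
45.9 gold 0.09 [-0.14  0.71  1.37 -0.    1.06 -0.17]
45.9 gold 0.09 [ 0.07  0.47  1.87 -0.    0.81  0.04]
45.9 gold 0.25 [-0.14  0.57  1.17 -0.    1.4  -0.17]
45.9 gold 0.25 [ 0.07  0.26  1.66 -0.    1.22  0.04]
45.9 white 0.09 [-0.25  0.73  1.34 -0.    1.07 -0.28]
45.9 white 0.09 [ 0.22  0.49  1.82 -0.    0.83  0.19]
45.9 white 0.25 [-0.25  0.59  1.14 -0.    1.41 -0.28]
45.9 white 0.25 [ 0.22  0.29  1.61 -0. 
[... 182 characters left out ...]
5.9 black 0.25 [-0.23  0.24  1.68 -0.    1.22  2.88]
135.9 red 0.09 [-0.03  0.72  1.37 -0.    1.06  3.08]
135.9 red 0.09 [-0.08  0.45  1.89 -0.    0.79  3.03]
135.9 red 0.25 [-0.03  0.57  1.17 -0.    1.4   3.08]
135.9 red 0.25 [-0.08  0.24  1.69 -0.    1.21  3.03]
135.9 gold 0.09 [-0.14  0.71  1.37 -0.    1.06  2.97]
135.9 gold 0.09 [ 0.07  0.47  1.87 -0.    0.81 -3.1 ]
135.9 gold 0.25 [-0.14  0.57  1.17 -0.    1.4   2.97]
135.9 gold 0.25 [ 0.07  0.26  1.66 -0.    1.22 -3.1 ]
135.9 white 0.09 [-0.25  0.73  1.34 -0.    1.07  2.86]
135.9 white 0.09 [ 0.22  0.49  1.82 -0.    0.83 -2.95]
135.9 white 0.25 [-0.25  0.59  1.14 -0.    1.41  2.86]
135.9 white 0.25 [ 0.22  0.29  1.61 -0.    1.23 -2.95]
```

```bash
cat >> h.py <<'E'
Q=quat(45.9)
def pick(n):
    (x,y),h,_=JAR[n]; z=.016+h-.023+.006
    command_gripper(.064,40); r.reach([x,y,.25],Q); r.move_straight([x,y,z+.04],speed=.25)
    hit=r.move_straight([x,y,z],speed=.1,max_force=12)
    command_gripper(.02,40); s=r.read_state(); print(n,"hit",hit,"width",round(s["grip_width"],4),"gf",s["grip_force"])
    r.move_straight([x,y,.25],speed=.2)
    s=r.read_state(); print("lifted",round(s["grip_width"],4),np.round(s["contact_force"],2),np.round(s["eef_pos"],4),"t",s["time_s"])
    return z
def place(n):
    _,h,d=JAR[n]; x,y=C+U*d; z=.012+h-.023+.006
    r.move_straight([x,y,.25],speed=.25); r.move_straight([x,y,z+.012],speed=.2); r.hold(.2)
    hit=r.move_straight([x,y,z-.004],speed=.03,max_force=4)
    print("place hit",hit,np.round(r.read_state()["eef_pos"],4)-[x,y,z])
    command_gripper(.064); r.hold(.2); r.move_straight([x,y,.25],speed=.25); print("t",r.read_state()["time_s"])
E
python3 - <<'E'
from h import *
pick("black")
for n in("top","scene"):
    im,d,m=grab(n); cv2.imwrite(f"pics/{n}_held.png",im[:,:,::-1])
E
```

```text
black hit False width 0.0397 gf 40.25800622999668
lifted 0.0395 [-0.32  0.49 -1.86] [0.6393 0.125  0.2483] t 4.8917
```

View pics/scene_held.png

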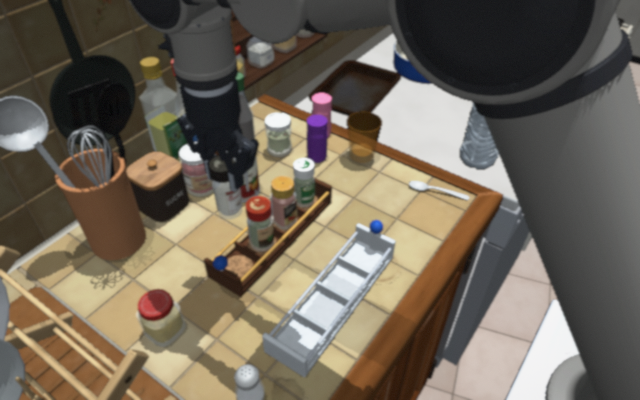

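The black jar is held upright at (228,195), and its pad shows at (238,262) in the old rack. Next I place it and look again.

Run:
```python
from h import *
place("black")
r.reach([.64,.0555,.25],Q)
im,d,m=grab("scene"); cv2.imwrite("pics/scene_p1.png",im[:,:,::-1]); im2,d2,m2=grab("top"); P=pts(d2,m2)
for P in (P,pts(d,m)):
    k=(P[...,2]>.1)&(P[...,2]<.125)&(abs(P[...,0]-.467)<.035)&(abs(P[...,1]+.029)<.035)
    if k.sum(): q=P[k];print(k.sum(),q[:,2].max(),cv2.minEnclosingCircle(q[:,:2].astype(np.float32)),"want",C+U*.105)
```

```text
place hit True [ 1.87029680e-06 -5.18111616e-05  7.00000000e-04]
t 8.8667
281 0.11763318810644399 ((0.46785837411880493, -0.0309281162917614), 0.020037977024912834) want [ 0.46729813 -0.02874819]
416 0.11810948944696317 ((0.4670517146587372, -0.027728306129574776), 0.02137703448534012) want [ 0.46729813 -0.02874819]
```

View pics/scene_p1.png

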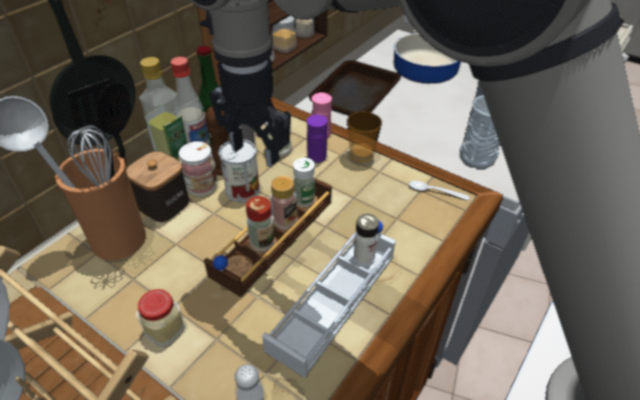

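The black jar stands upright by the new knob at (368,240), within 2 mm of the target. Next are the remaining three.

Run:
```python
from h import *
for n in("red","gold","white"):
    pick(n)
    if r.read_state()["grip_width"]<.035: print("lost"); break
    place(n)
r.reach([.5,.3,.35],Q)
for cam in("top","scene"):
    im,d,m=grab(cam); cv2.imwrite(f"pics/{cam}_end.png",im[:,:,::-1]); P=pts(d,m)
    for n,(_,h,y) in JAR.items():
        w=C+U*y; k=(P[...,2]>.095)&(P[...,2]<.125)&(abs(P[...,0]-w[0])<.032)&(abs(P[...,1]-w[1])<.032)
        q=P[k]
        if len(q): zt=np.percentile(q[:,2],90); q=q[q[:,2]>zt-.006]; c,rr=cv2.minEnclosingCircle(q[:,:2].astype(np.float32)); print(cam,n,"z-err",(zt-h-.012).round(4),"xy-err",(c-w).round(4),round(rr,4))
print(r.read_state()["time_s"])
```

```text
red hit False width 0.0441 gf 40.73115291517752
lifted 0.0441 [-0.13  0.38 -1.97] [0.6423 0.0555 0.2483] t 12.5417
place hit True [ 6.23432265e-07 -1.72703872e-05  8.00000000e-04]
t 16.15
gold hit False width 0.0421 gf 40.6966635491699
lifted 0.0425 [-0.37 -0.47 -1.98] [ 0.6432 -0.0139  0.2485] t 19.4917
place hit True [2.99376568e-04 1.72703872e-05 1.20000000e-03]
t 23.2833
white hit False width 0.04 gf 40.44494595145807
lifted 0.0397 [ 0.21  0.22 -1.92] [ 0.6463 -0.0831  0.2483] t 26.9333
place hit True [9.81297032e-05 5.18111616e-05 9.00000000e-04]
t 31.2
top black z-err 0.0013 xy-err [ 0.0005 -0.002 ] 0.0199
top red z-err 0.0012 xy-err [ 0.0007 -0.0018] 0.0226
top gold z-err 0.0012 xy-err [ 0.0006 -0.0018] 0.0211
top white z-err 0.0017 xy-err [ 0.0009 -0.0011] 0.021
scene black z-err 0.0011 xy-err [0.001 0.002] 0.0211
scene red z-err 0.0011 xy-err [0.0008 0.0019] 0.0236
scene gold z-err 0.0012 xy-err [0.001  0.0006] 0.0225
scene white z-err 0.0017 xy-err [0.001  0.0005] 0.0214
31.9833
```

View pics/scene_end.png

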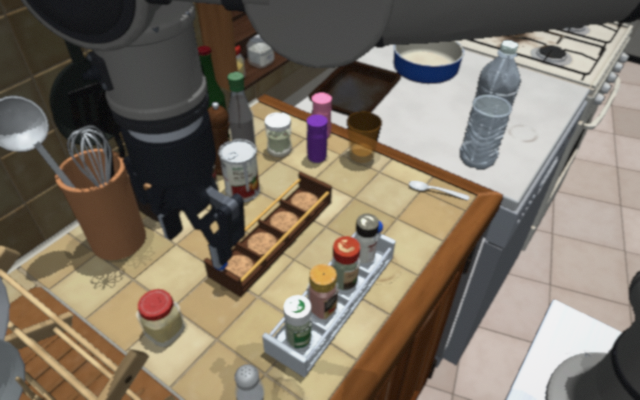

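All four jars stand upright in the new rack. From the knob they are black (368,240), red (347,262), gold (322,290) and white (298,320). The arm is clear of them.

```bash
python3 -c "
from h import *
print(r.finish_job())"
```

```text
the job is handed in; nothing more can be done
None
```

All four jars stand upright and released in the new rack, in the same order from the blue knob (black, red, gold, white) and within about 2 mm of their pocket centres by camera; I handed the job in at about 32 s, and no verdict was returned.

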